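# Prop the spring hatch and fetch the stemmed piston

## Task

Take the wooden wedge and use it to push the parts chest's spring-closing sliding hatch open by its upright flange, then set the wedge down flat and lengthwise (along the slide) on the ledge between the stop bar and the flange and let go, so that the hatch stays propped open. Then reach in, take out the piston with the narrow stem (not the plain drum) and stand it upright in the steel tray, leaving the hatch propped.

Things in the scene. Friction and masses are not known exactly. Their poses are not given: they have to be found in the camera images.
- chest: Fixed dark steel chest, 240 (x) x 335 mm (y), deck 85 mm high; origin: centre of its underside, z up. Opening x -30..110, y 0..150, inner floor at z=25. On the ledge (deck strip x -120..-30) fixed stop bar: x -103..-47, y 103..113, 12 mm high. The wedge must end on the ledge on the bar's -y side, along y, near x=-75, y=63; carry it there over the bar, its end pushing the flange.
- hatch: Sliding hatch, starts shut; opens to its -y (chest's axes), 170 mm at most; spring pulls it shut with 2 to 3 N. Clear panel in steel frame, up to 8 mm above deck. Across its +y end an upright flange, 40 mm high, 4 thick, that spans the ledge too (x -40..187). Origin: on the flange's +y face, deck height, mid-ledge; when shut at chest (-75,158,85). Propped by the wedge: 135 mm open.
- wedge: Loose wooden wedge, about 120 g, 32 mm wide (x), 80 long (y), flat underside. Thick end at -y: 45 mm high, flat top from y=-40 to -4; then the top slopes down to the thin end at +y, 18 mm high. Origin: centre of underside, z up. Grip across x at the thick end; thick end goes to the flange. The plain rectangular block of like size nearby is not it.
- piston: Loose steel piston, about 120 g, upright on the chest's inner floor under the clear hatch: body 36 mm diameter, 34 high, then a stem 22 mm diameter up to 58 mm. Origin: centre of underside, z up. A plain drum without stem, 34 mm diameter, 40 high, stands 42 mm or more beside it along the chest's y: grip the stem across the chest's x.
- tray: Fixed open steel tray, 130 x 130 mm, 30 mm high, walls and floor 4 mm thick. Origin: centre of its underside, z up.
Not all that is in view belongs to the job. Leave any blue or purple look-alike of the wedge alone. Several things have the shape of the tray; the one meant has the colours described above.

How it is judged:
By the outcome, as a careful person would: the job done as asked, in the order asked, and still so for the second after the job is handed in, with the robot touching nothing.
It also fails if it takes over 51 s, if anything falls off the work surface, if the arm or the gripper's body presses on something with over 40 N, if the wrist force passes 120 N, or if a joint passes its speed limit or range.

## Robot

A 7-joint arm with a two-finger parallel gripper is mounted at the origin on the work surface. World frame = base frame: x ahead of the robot, y to its left, z up, the work surface at z = 0. Lengths are in m, angles in degrees, forces in N, time in s.
With the tool pointing down it reaches from about 0.425 to 0.875 m from the base axis. Payload 4.7 kg.
Tool frame: the origin (TCP) lies midway between the tips of the shut fingers; the grasp point (between the pads) lies env.grip_point_offset behind it (env.grip_point_offset is the distance from the TCP to the grasp point, in m); x points along the fingers, y is the direction in which the jaws open and shut, and the axes are right-handed (so a half turn about x gives the same grasp; the last joint's range is limited). The gripper opens to 87 mm and grips with 3 to 60 N. Pads are 19 mm wide; open, the fingers measure 117 mm over their backs; the gripper's body (75 mm by 190 mm) begins 51 mm behind the grasp point.
Start: joints at [-74.02, 18.392, -4.016, 83.108, 1.295, 78.541, -3.26], TCP at [0.17, 0.627, 0.223] pointing down, gripper open.
Joint ranges: [-163.93, 163.93], [-17.29, 119.83], [-79.2, 71.16], [3.27, 140.29], [-89.18, 269.18], [5.43, 117.66], [-154.24, 154.24]. Speed limits (degrees/s): [147.25, 147.25, 180, 180, 180, 180, 180].

## Interface

Orientations are given as [roll, pitch, yaw] about the fixed x, y, z axes, in that order (R = Rz(yaw) Ry(pitch) Rx(roll)).
In Python, from cell import readout, read_camera, camera_params, sign_off, spot_in, pinpoint, env gives the robot as it stands.
- The arm moves only by the shell command python3 -m pendant 'ROWS' [OPENING] [FORCE]. ROWS is a JSON object of lists of equal length, an entry for each row: "xyz": the shift along the world's x, y, z in m, a list of three; "turn": the turn about the world's z in rad. A call has 1 to 10 rows; each row shifts and turns the pose as measured when the row begins; what a row does not reach is not made up. A row lasts 1/8 s, in which the tool goes at most 62.5 mm and 10.7 degrees, less where a joint would pass 70% of its speed; a pose out of reach is approached as far as the arm can. A call is refused whole if a number of a shift passes 0.0625 or a number of a turn 0.188, either way. A call with a gripper value outside its range is refused whole. OPENING is the opening, from 0 (shut) to 1 (fully open), set as the call begins (- or left out, the last holds). The fingers move at their own pace and stop on an object; FORCE is the grip in N (left out, the last holds). Time passes only in rows, so rows that do not move let the fingers close. It gives the time, the measured TCP pose, the force and the opening at its end, in the units of the state.
- readout.get_obs(): the state, without advancing time (a new reading comes with each control period).
- read_camera(name): name is "side" or "top" or "wrist"; returns the picture (480x640x3 uint8, red, green, blue); there is no depth.
- camera_params(name): a dict with "fx", "fy", "cx", "cy" (pixels), "rvec" (rotation vector, rad) and "tvec" (3), from world to camera coordinates, as OpenCV has them; the wrist camera has in their place "hand_eye" (4x4, takes a point from camera to tool coordinates, whose origin is the TCP and whose axes are the tool frame's). Camera axes: x right, y down, z forward; pixel columns grow to the right and rows downward; lengths in m; the calibration is good to about 2 mm. A picture is of the moment at which its call begins: read the wrist's pose just before it. camera_params takes no time and is no camera call.
- sign_off(): hands the job in, once; it reports no verdict.
Trained networks look in the newest picture that a camera, given by its name, has taken for a name from the list of things; names that differ only in an ending like _2 or _b are one class to them, and where a whole thing is asked for, a point or a joint stands for the part that bears it (a point fixed in the world has none). Each returns a list of dicts, best first, with "score" (0 to 1); they miss things now and then, are a little off and sometimes report something else, mostly with a low value. They report only what shows in the picture. A call takes as long as a camera call. They do not tell look-alikes from the thing itself.
- spot_in(camera, name): "at" ([x, y, z] in m, in the coordinates of the camera as it stood for that picture, good to about 4 mm: the middle of the surface that is visible of it).
- pinpoint(camera, name): "at" ([x, y, z] in m, in the coordinates of the camera as it stood for that picture, good to about 4 mm: a listed point, or the origin of a listed thing).
The state is a dict: "time_s": time; "qpos": joint angles; "joint_velocities": joint speeds; "effort": joint torques, N m; "tool_pos": TCP position; "tool_rot": TCP orientation; "force": force on the tool from outside, world axes, zero at the start; "wrist_torque": the same for the moment, N m; "grip_width": finger opening in m.
Only numpy, scipy, OpenCV 4.12 (cv2) and the standard library are available. Lean on these libraries where they do the work, as an engineer would, in place of code of your own. Each camera call takes 0.05 s, during which the arm holds its last target.

## Working session

There is one attempt and no reset: what is moved stays moved. The work goes in short steps, Python scripts to look and compute and a shell command to move; the robot and the scene stay as the last step left them, time stands still between calls to the robot, and variables do not carry over. Pictures are saved under pics/ and viewed, and the job is handed in when it is done.

```bash
ls; mkdir -p pics; cat > h.py <<'E'
import numpy as np,cv2
from cell import *
from scipy.spatial.transform import Rotation as R
def snap(n,f):
    o=readout.get_obs(); im=read_camera(n); cv2.imwrite('pics/'+f,im[:,:,::-1]); return o,im
def T(n,o=None):
    p=camera_params(n); M=np.eye(4)
    if 'hand_eye' in p:
        W=np.eye(4);W[:3,:3]=R.from_euler('xyz',o['tool_rot'],degrees=True).as_matrix();W[:3,3]=o['tool_pos']
        return W@np.array(p['hand_eye'])
    M[:3,:3]=cv2.Rodrigues(np.array(p['rvec'],float))[0];M[:3,3]=np.ravel(p['tvec']);return np.linalg.inv(M)
def w(n,at,o=None):
    return (T(n,o)@np.r_[at,1])[:3]
def px(n,uv,z,o=None):
    p=camera_params(n);M=T(n,o);d=M[:3,:3]@np.array([(uv[0]-p['cx'])/p['fx'],(uv[1]-p['cy'])/p['fy'],1]);c=M[:3,3]
    return c+d*(z-c[2])/d[2]
def proj(n,X,o=None):
    p=camera_params(n);c=np.linalg.inv(T(n,o))@np.r_[X,1];return np.array([p['fx']*c[0]/c[2]+p['cx'],p['fy']*c[1]/c[2]+p['cy']])
np.set_printoptions(precision=4,suppress=True)
E
python3 - <<'E'
from h import *
o=readout.get_obs();print(o,env.grip_point_offset)
for n in ['top','side','wrist']:
    o,im=snap(n,n+'0.png');print(n,camera_params(n))
    if n!='wrist' :
      for k in ['chest','hatch','wedge','piston','tray']:
        for d in pinpoint(n,k)[:4]: print(n,k,round(d['score'],2),w(n,d['at'],o))
print(readout.get_obs()['time_s'])
E
```

```text
pics
{'time_s': 0.0, 'qpos': array([-74.0198,  18.4392,  -4.0168,  83.1762,   1.2954,  78.5397,
        -3.2584]), 'joint_velocities': array([-0.0029,  0.0384, -0.0121,  0.0063, -0.0997,  0.0069, -0.1092]), 'effort': array([ -0.    , -49.1292,  -0.4037, -31.253 ,  -0.0638,   0.0437,
         0.0002]), 'tool_pos': array([0.17  , 0.6268, 0.2214]), 'tool_rot': array([ -86.9982,   89.8901, -102.1658]), 'force': array([-0.7748, -0.3865,  0.8015]), 'wrist_torque': array([0.0178, 0.0103, 0.0109]), 'grip_width': 0.0870394995257518} 0.0187
top {'fx': 553.0169591883819, 'fy': 553.0169591883819, 'cx': 323.9236024656523, 'cy': 244.58131842193038, 'rvec': array([ 2.1557, -2.1557,  0.1924]), 'tvec': array([0.0426, 0.5837, 1.1148])}
top chest 0.6 [ 0.5848  0.0287 -0.0001]
top hatch 0.57 [0.4929 0.1755 0.0907]
top wedge 0.91 [0.4295 0.341  0.0009]
top wedge 0.9 [0.3384 0.3715 0.0003]
top wedge 0.89 [ 0.4269  0.4788 -0.0019]
top wedge 0.4 [ 0.4978 -0.371   0.0034]
top piston 0.31 [0.5864 0.0271 0.0061]
top tray 0.82 [ 0.7811 -0.2849 -0.0031]
top tray 0.81 [ 0.4998 -0.3689  0.0034]
side {'fx': 594.3263808455945, 'fy': 594.3263808455945, 'cx': 326.5467611250876, 'cy': 240.19501317210592, 'rvec': array([ 2.2101, -0.2269,  0.1037]), 'tvec': array([-0.5445,  0.1659,  1.0988])}
side chest 0.74 [ 0.5889  0.0239 -0.0026]
side hatch 0.69 [0.4874 0.1718 0.0835]
side wedge 0.87 [0.4322 0.4692 0.0017]
side wedge 0.82 [ 0.4383  0.3355 -0.0011]
side wedge 0.75 [ 0.3399  0.3702 -0.0002]
side tray 0.96 [ 0.7818 -0.2856 -0.0012]
side tray 0.95 [ 0.4986 -0.3775 -0.0026]
wrist {'fx': 352.6817911022794, 'fy': 352.6817911022794, 'cx': 317.99597838388047, 'cy': 232.11174038758918, 'hand_eye': array([[-0.0013, -0.3018,  0.9534, -0.1616],
       [ 1.    , -0.    ,  0.0013,  0.0008],
       [-0.0004,  0.9534,  0.3018, -0.0835],
       [ 0.    ,  0.    ,  0.    ,  1.    ]])}
0.65
```

View pics/top0.png

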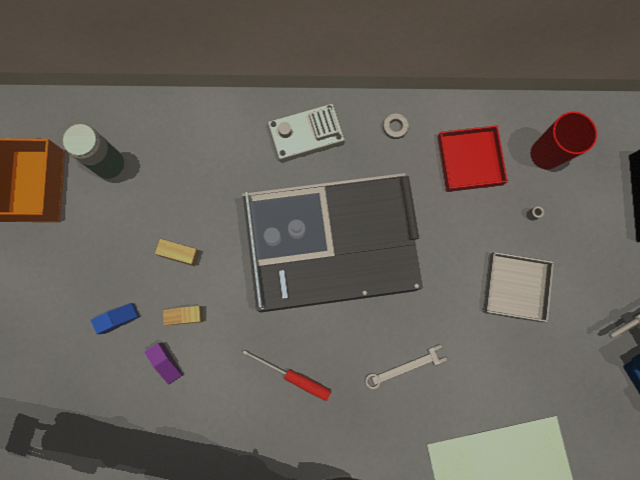

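View pics/side0.png

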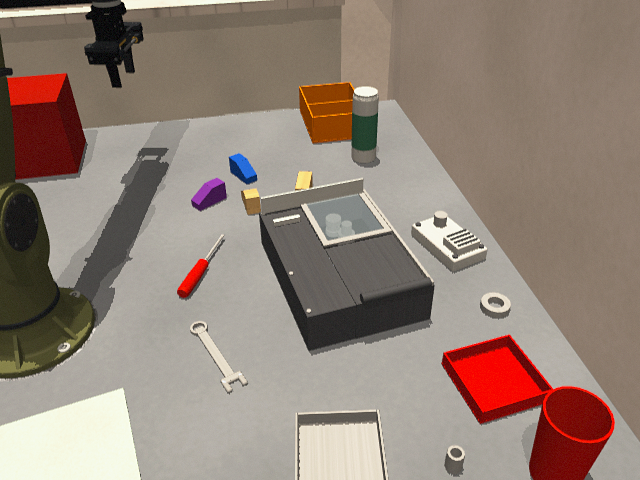

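View pics/wrist0.png

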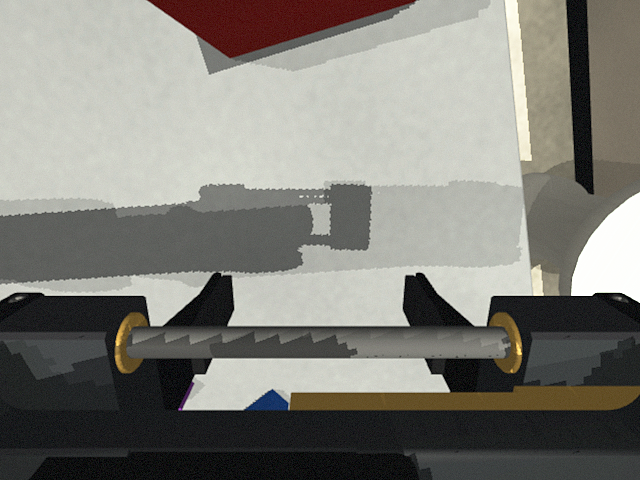

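```bash
python3 - <<'E'
import cv2
a=cv2.imread('pics/top0.png')[225:345,80:240];b=cv2.imread('pics/side0.png')[150:240,180:400]
cv2.imwrite('pics/c1.png',cv2.resize(a,None,fx=5,fy=5,interpolation=2));cv2.imwrite('pics/c2.png',cv2.resize(b,None,fx=3.6,fy=3.6,interpolation=2))
c=cv2.imread('pics/top0.png')[165:320,230:430];cv2.imwrite('pics/c3.png',cv2.resize(c,None,fx=3.8,fy=3.8,interpolation=2))
E
```

```text
(no output)
```

View pics/c1.png

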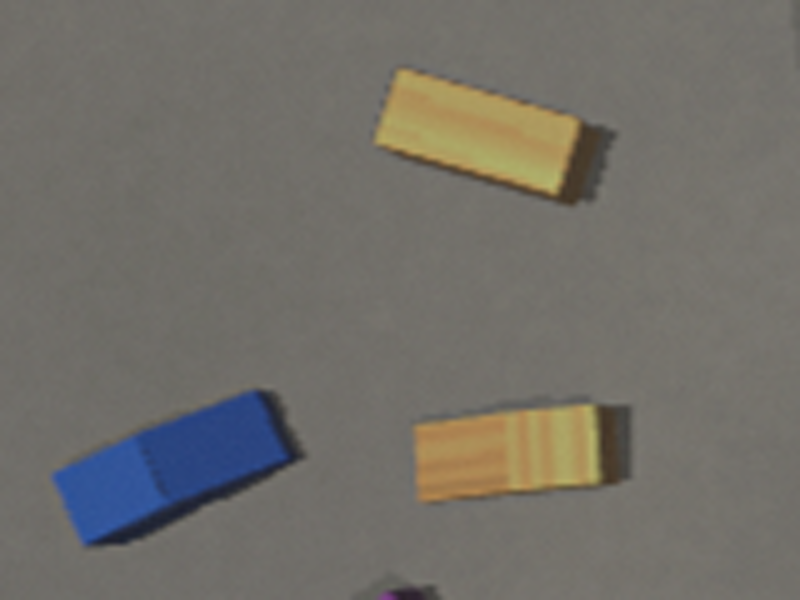

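View pics/c2.png

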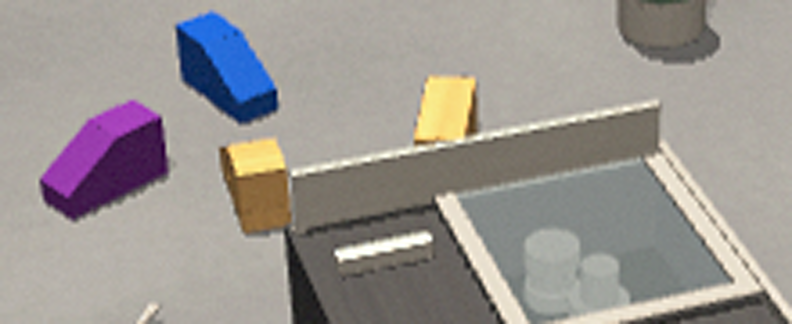

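View pics/c3.png

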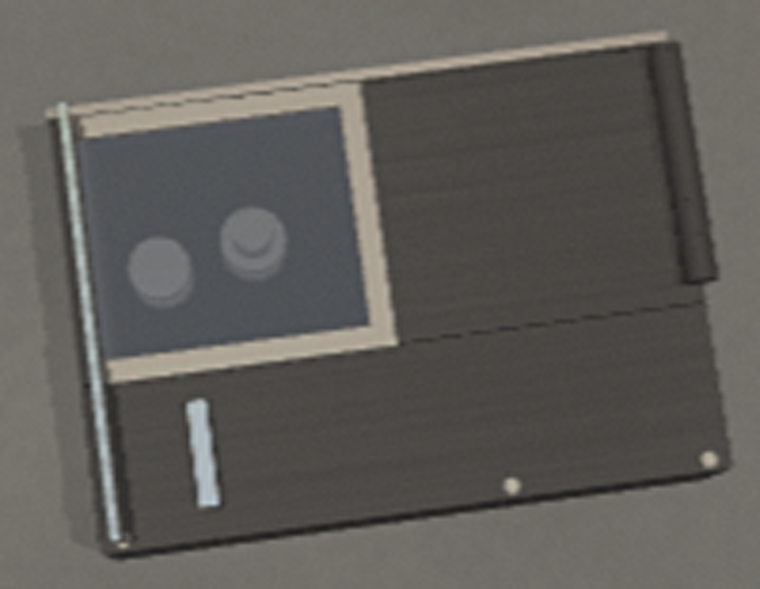

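```bash
python3 - <<'E'
from h import *
def c3(u,v): return (u/3.8+230,v/3.8+165)
def c1(u,v): return (u/5+80,v/5+225)
def P(n,uv,z): 
    r=px('top',uv,z);print(n,r);return r
a=P('bar+x',c3(196,400),.097);b=P('bar-x',c3(208,506),.097)
d=(a-b);print('yaw',np.degrees(np.arctan2(d[1],d[0])),np.linalg.norm(d))
f1=P('fl top +x',c3(62,103),.125);f2=P('fl -x',c3(115,540),.125);d=f1-f2;print('yaw',np.degrees(np.arctan2(d[1],d[0])),np.linalg.norm(d))
e=P('deck -x+y corner',c3(112,553),.085);g=P('deck -x-y corner',c3(730,467),.085);d=e-g;print('yaw',np.degrees(np.arctan2(-d[0],d[1])),np.linalg.norm(d))
# wedge: thin end bottom edge? corners of top
print('wedge')
for u,v,z in [(598,404,.045),(602,484,.045),(508,413,.045),(514,494,.045),(415,427,.018),(420,501,.018)]: P('',c1(u,v),z)
P('stem',c3(252,230),.083);P('drum',c3(160,268),.065)
for q in [(490,255),(551,262),(547,321),(486,313)]: P('tray',q,.03)
E
```

```text
bar+x [0.524 0.128 0.097]
bar-x [0.469  0.1213 0.097 ]
yaw 6.950839078937574 0.05541827389667065
fl top +x [0.6754 0.1972 0.125 ]
fl -x [0.4505 0.1665 0.125 ]
yaw 7.786799259304751 0.2269298478148369
deck -x+y corner [0.4453 0.1714 0.085 ]
deck -x-y corner [ 0.49  -0.153  0.085]
yaw 7.841591890923373 0.3274472800569546
wedge
 [0.4564 0.2971 0.045 ]
 [0.424  0.2945 0.045 ]
 [0.4527 0.3336 0.045 ]
 [0.42  0.33  0.045]
 [0.448 0.378 0.018]
 [0.4174 0.3747 0.018 ]
stem [0.6167 0.0996 0.083 ]
drum [0.599  0.1496 0.065 ]
tray [ 0.564  -0.3118  0.03  ]
tray [ 0.5492 -0.4423  0.03  ]
tray [ 0.4245 -0.4258  0.03  ]
tray [ 0.4414 -0.2975  0.03  ]
```

```bash
cat > s.py <<'E'
from h import *
o=readout.get_obs();M=R.from_euler('xyz',o['tool_rot'],degrees=True).as_matrix()
print(o['time_s'],o['tool_pos'],'jaw yaw',np.degrees(np.arctan2(M[1,1],M[0,1])),'xaxis',M[:,0],o['force'],o['grip_width'],o['qpos'])
E
python3 s.py
```

```text
0.65 [0.1701 0.6274 0.2226] jaw yaw 74.83099273529496 xaxis [ 0.0001  0.0001 -1.    ] [ 0.7898 -0.3152 -0.7648] 0.08723513953081613 [-74.0207  18.3907  -4.0167  83.1046   1.2954  78.5413  -3.259 ]
```

```bash
python3 -m pendant '{"xyz":[[0.033,-0.039,0],[0.033,-0.039,0],[0.033,-0.039,0],[0.033,-0.039,0],[0.033,-0.039,0],[0.033,-0.039,0],[0.033,-0.039,0],[0.033,-0.039,0]],"turn":[-0.152,-0.152,-0.152,-0.152,-0.152,-0.152,-0.152,-0.152]}' 1; python3 s.py; python3 - <<'E'
from h import *
o,im=snap('wrist','w1.png')
for d in pinpoint('wrist','wedge'): print(d['score'],w('wrist',d['at'],o))
E
```

```text
time_s: 1.65
tool_pos: [0.4362, 0.309, 0.2235]
tool_rot: [144.6, 89.6, 58.1]
force: [0.1, 1.0, -0.0]
grip_width: 0.0869
1.65 [0.4362 0.309  0.2235] jaw yaw 3.4658986554567104 xaxis [ 0.0036  0.0057 -1.    ] [ 0.1327  1.0164 -0.0189] 0.08694127369323786 [-53.8741   3.7885  16.6093 100.3931  -1.2585  75.6189 -33.5272]
0.76 [0.4358 0.4743 0.0006]
0.61 [0.4379 0.3428 0.0027]
0.58 [ 0.3413  0.3697 -0.0018]
```

View pics/w1.png

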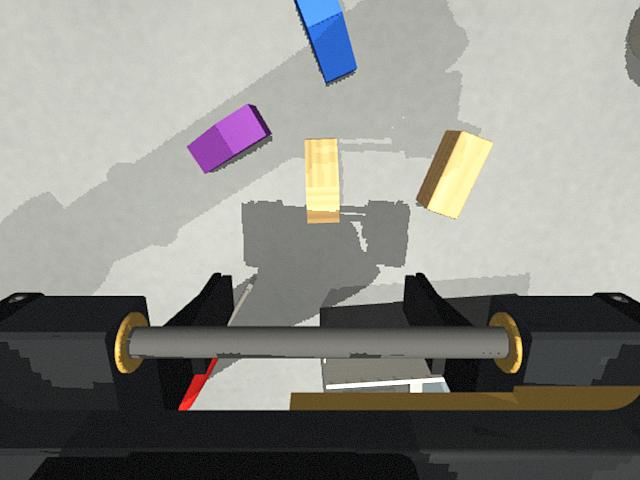

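```bash
python3 - <<'E'
from h import *
import cv2
o=readout.get_obs()
im=cv2.imread('pics/w1.png');cv2.imwrite('pics/w1c.png',cv2.resize(im[125:240,280:370],None,fx=5,fy=5))
for u,v,z in [(307,223,0),(339,223,0),(307,211,.045),(340,210,.045),(304,138,.018),(338,138,.018)]: print(px('wrist',(u,v),z,o))
E
```

```text
[0.4305 0.2775 0.    ]
[0.4668 0.2793 0.    ]
[0.4305 0.3027 0.045 ]
[0.4631 0.3054 0.045 ]
[0.4238 0.3714 0.018 ]
[0.458  0.3732 0.018 ]
```

View pics/w1c.png

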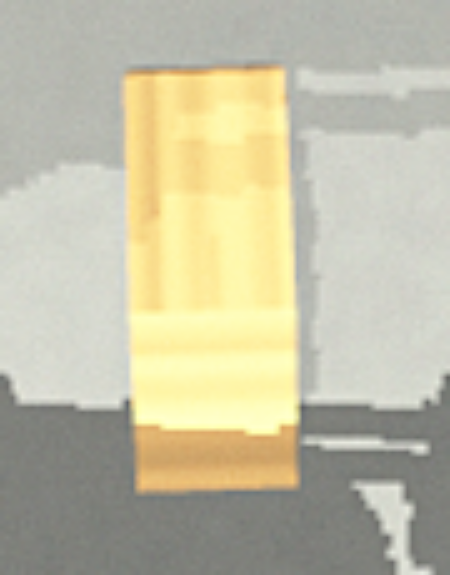

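```bash
python3 - <<'E'
from h import *
o=readout.get_obs()
for u,v,z in [(307,223,.045),(339.7,222.5,.045),(306,187,.045),(339,187,.045),(304.7,139,.018),(337,138.5,.018)]: print(px('wrist',(u,v),z,o))
E
```

```text
[0.431  0.2903 0.045 ]
[0.4637 0.2925 0.045 ]
[0.4284 0.3266 0.045 ]
[0.4605 0.3283 0.045 ]
[0.4245 0.3705 0.018 ]
[0.457  0.3727 0.018 ]
```

```bash
python3 s.py; python3 - <<'E'
from h import *
o,im=snap('wrist','w2.png')
cv2.imwrite('pics/w2c.png',cv2.resize(im[125:240,280:370,::-1],None,fx=5,fy=5))
for d in pinpoint('wrist','wedge'): print(d['score'],w('wrist',d['at'],o))
E
python3 s.py
```

```text
1.75 [0.44   0.3038 0.2237] jaw yaw 3.005244825370975 xaxis [ 0.0059  0.003  -1.    ] [-0.1062 -0.4469 -0.1454] 0.08709492425277247 [-53.6812   3.7837  16.9829 100.3784  -1.0729  75.6325 -33.4682]
0.75 [ 0.4381  0.4737 -0.0008]
0.67 [ 0.3449  0.3733 -0.0011]
0.61 [0.4378 0.3425 0.0028]
1.85 [0.4358 0.3095 0.2234] jaw yaw 3.6356329735599897 xaxis [ 0.003   0.0056 -1.    ] [-0.6706  0.4285  0.1131] 0.08668258704017101 [-53.8939   3.8186  16.574  100.3765  -1.2798  75.6346 -33.4077]
```

View pics/w2c.png

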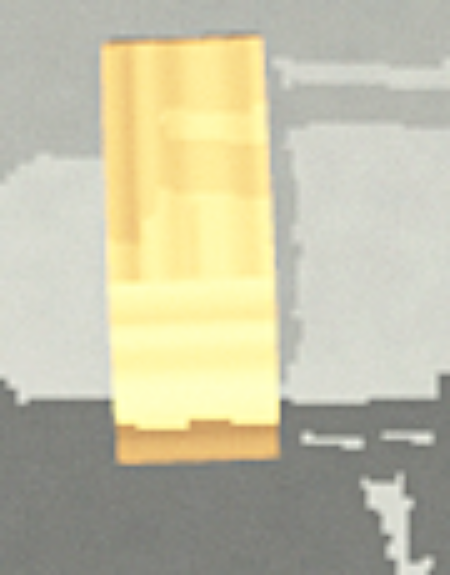

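```bash
python3 -m pendant '{"xyz":[[0,0,0],[0,0,0],[0,0,0]],"turn":[0,0.03,0]}'; python3 s.py; python3 - <<'E'
from h import *
o,im=snap('wrist','w3.png')
cv2.imwrite('pics/w3c.png',cv2.resize(im[125:240,280:370,::-1],None,fx=5,fy=5))
E
python3 s.py
```

```text
time_s: 2.22
tool_pos: [0.4333, 0.3129, 0.2232]
tool_rot: [157.7, 89.6, 73.7]
force: [0.2, -0.9, 0.6]
grip_width: 0.0872
2.225 [0.4333 0.3129 0.2232] jaw yaw 5.917243045400721 xaxis [ 0.0018  0.0063 -1.    ] [ 0.2353 -0.8647  0.5612] 0.08721282996689758 [-54.048    3.8373  16.3096 100.3677  -1.3391  75.648  -31.5297]
2.275 [0.4333 0.3129 0.2232] jaw yaw 5.8950806839198675 xaxis [ 0.0018  0.0064 -1.    ] [-0.5633  0.6136  0.3617] 0.08676463395353672 [-54.048    3.8359  16.3092 100.3696  -1.3435  75.6439 -31.5511]
```

View pics/w3c.png

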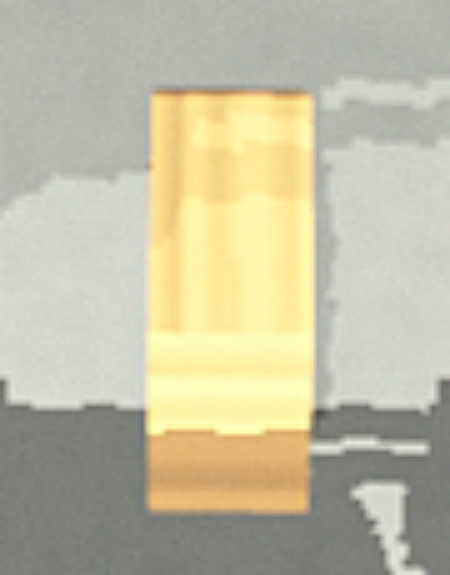

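```bash
python3 - <<'E'
from h import *
o=readout.get_obs()
q=[px('wrist',(280+u/5,125+v/5),z,o) for u,v,z in [(148,511,.045),(308,512,.045),(148,332,.045),(312,332,.045),(152,92,.018),(314,92,.018)]]
m=[(q[0]+q[1])/2,(q[2]+q[3])/2,(q[4]+q[5])/2];print(m)
d=m[2]-m[0];print(np.degrees(np.arctan2(-d[0],d[1])))
E
```

```text
[array([0.4433, 0.2971, 0.045 ]), array([0.4397, 0.3335, 0.045 ]), array([0.4362, 0.3773, 0.018 ])]
5.125092752069308
```

```bash
python3 -m pendant '{"xyz":[[0.004,0.002,-0.03],[0.0035,0.0015,-0.04],[0,0,-0.04],[0,0,-0.04],[0,0,-0.03],[0,0,-0.015],[0,0,0],[0,0,0]],"turn":[0,0,0,0,0,0,0,0]}'; python3 s.py
```

```text
time_s: 3.28
tool_pos: [0.4407, 0.3205, 0.0254]
tool_rot: [144.3, 89.3, 60.5]
force: [0.1, 1.0, 0.3]
grip_width: 0.0867
3.275 [0.4407 0.3205 0.0254] jaw yaw 6.240999643541078 xaxis [ 0.0063  0.0111 -0.9999] [0.0603 1.0494 0.3223] 0.08669249895220854 [-52.5798  16.0703  15.7419 111.1976  -5.7732  52.7711 -27.7331]
```

```bash
python3 -m pendant '{"xyz":[[0,-0.002,-0.008],[0,-0.002,-0.0055],[0,0,0]],"turn":[-0.01,-0.008,0]}'; python3 -m pendant '{"xyz":[[0,0,0],[0,0,0],[0,0,0],[0,0,0],[0,0,0]],"turn":[0,0,0,0,0]}' 0 25; python3 s.py
```

```text
time_s: 3.65
tool_pos: [0.4422, 0.3174, 0.0135]
tool_rot: [140.2, 89.0, 55.4]
force: [0.0, -0.3, -0.7]
grip_width: 0.0868
time_s: 4.28
tool_pos: [0.4426, 0.3178, 0.0141]
tool_rot: [139.7, 89.0, 54.8]
force: [0.6, 0.3, 0.4]
grip_width: 0.0448
4.275 [0.4426 0.3178 0.0141] jaw yaw 5.134162375839416 xaxis [ 0.0105  0.0149 -0.9998] [0.5839 0.2792 0.3648] 0.0447882105236788 [-52.3202  16.7881  15.8734 111.9019  -6.2365  51.0842 -28.107 ]
```

```bash
python3 -m pendant '{"xyz":[[0,0,0],[0,0,0],[0,0,0]],"turn":[0,0,0]}'; python3 s.py
```

```text
time_s: 4.65
tool_pos: [0.4423, 0.3177, 0.014]
tool_rot: [140.6, 89.0, 55.7]
force: [-0.5, -0.3, -0.0]
grip_width: 0.0315
4.65 [0.4423 0.3177 0.014 ] jaw yaw 5.1437937592627865 xaxis [ 0.01    0.0146 -0.9998] [-0.5257 -0.2999 -0.0362] 0.03151765860365604 [-52.32    16.7861  15.8661 111.9087  -6.2385  51.1115 -28.1027]
```

```bash
python3 -m pendant '{"xyz":[[0,0,0.02],[0,0,0.035],[0,0,0.035],[0.008,-0.02,0.02],[0.012,-0.03,0],[0.012,-0.03,0],[0.008,-0.02,0],[0,0,0],[0,0,0]],"turn":[0,0,0,0.022,0.022,0,0,0,0]}' 0 40; python3 s.py
```

```text
time_s: 5.78
tool_pos: [0.4807, 0.2147, 0.1249]
tool_rot: [142.2, 89.2, 60.1]
force: [-0.1, 0.3, -1.0]
grip_width: 0.0317
5.775 [0.4807 0.2147 0.1249] jaw yaw 7.863304191115306 xaxis [ 0.0072  0.0125 -0.9999] [-0.068   0.3321 -0.9631] 0.031686793830026386 [-46.3367   7.0077  21.1382 108.9669  -3.3342  63.8501 -16.0383]
```

```bash
cat >> s.py <<'E'
C=np.array([.5853,.0277]);a=np.radians(7.75);ex=np.array([np.cos(a),np.sin(a)]);ey=np.array([-ex[1],ex[0]])
d=o['tool_pos'][:2]-C;print('chest mm',d@ex*1e3,d@ey*1e3,o['tool_pos'][2]*1e3-85,'ex',ex)
E
python3 s.py; python3 - <<'E'
from h import *
o,im=snap('side','s1.png');o,im2=snap('top','t1.png')
cv2.imwrite('pics/s1c.png',cv2.resize(im[100:300,180:400,::-1],None,fx=3,fy=3))
cv2.imwrite('pics/t1c.png',cv2.resize(im2[165:320,180:430,::-1],None,fx=3,fy=3))
E
```

```text
5.775 [0.4807 0.2147 0.1249] jaw yaw 7.863304191115306 xaxis [ 0.0072  0.0125 -0.9999] [-0.068   0.3321 -0.9631] 0.031686793830026386 [-46.3367   7.0077  21.1382 108.9669  -3.3342  63.8501 -16.0383]
chest mm -78.43293612666182 199.36112935921113 39.87794538202519 ex [0.9909 0.1349]
```

View pics/s1c.png

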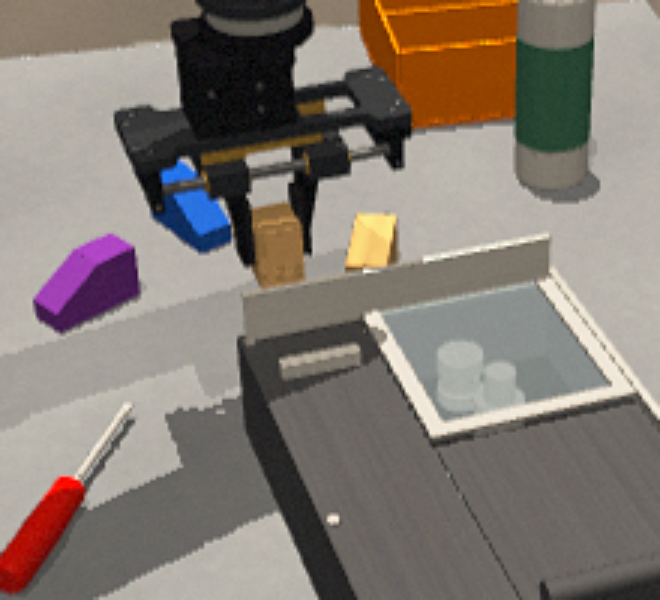

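View pics/t1c.png

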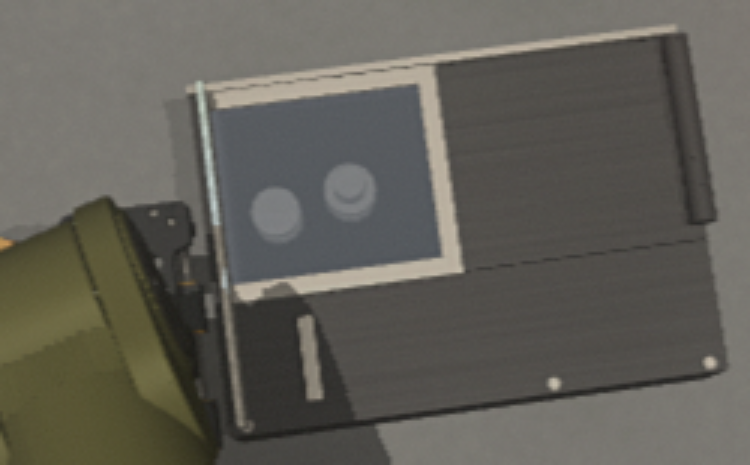

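```bash
python3 -m pendant '{"xyz":[[0.0034,0,-0.005],[0.001,-0.003,-0.004],[0.001,-0.008,0],[0.0016,-0.012,0],[0.0016,-0.012,0],[0.0016,-0.012,0],[0.0016,-0.012,0],[0,0,0]],"turn":[0,0,0,0,0,0,0,0]}' 0 40; python3 s.py
```

```text
time_s: 6.88
tool_pos: [0.4923, 0.1545, 0.1149]
tool_rot: [146.5, 89.0, 64.6]
force: [-0.4, 2.0, -2.5]
grip_width: 0.0319
6.875 [0.4923 0.1545 0.1149] jaw yaw 8.0355762756543 xaxis [ 0.0071  0.015  -0.9999] [-0.3946  1.9996 -2.5479] 0.03188455661100801 [-42.3159   6.3613  23.878  111.0061  -3.6683  62.5587  -8.8708]
chest mm -75.0773361664235 138.16070747468044 29.926504411707484 ex [0.9909 0.1349]
```

```bash
python3 -m pendant '{"xyz":[[0.0016,-0.012,0],[0.0016,-0.012,0],[0.0016,-0.012,0],[0.0016,-0.012,0],[0.0016,-0.012,0],[0.0016,-0.012,0],[0.0016,-0.012,0],[0,0,0]],"turn":[0,0,0,0,0,0,0,0]}' 0 40; python3 s.py
```

```text
time_s: 7.88
tool_pos: [0.5041, 0.0671, 0.1151]
tool_rot: [148.1, 88.9, 66.2]
force: [-0.4, 2.7, -1.8]
grip_width: 0.0318
7.875 [0.5041 0.0671 0.1151] jaw yaw 8.093446808091585 xaxis [ 0.0078  0.0176 -0.9998] [-0.4244  2.7449 -1.8394] 0.03176492794807982 [-36.5124   5.5202  28.1322 112.0218  -3.9783  62.5731   1.4106]
chest mm -75.18982476876761 49.948656267672945 30.1341514115273 ex [0.9909 0.1349]
```

```bash
python3 -m pendant '{"xyz":[[0.0009,-0.0065,0],[0.0009,-0.0065,0],[0,0,0],[0,0,0]],"turn":[0,0,-0.003,0]}' 0 40; python3 s.py; python3 - <<'E'
from h import *
o,im=snap('side','s2.png');o,im2=snap('wrist','w4.png')
cv2.imwrite('pics/s2c.png',cv2.resize(im[120:320,200:400,::-1],None,fx=3,fy=3))
E
```

```text
time_s: 8.38
tool_pos: [0.5058, 0.0543, 0.1152]
tool_rot: [150.0, 88.9, 68.0]
force: [1.2, 3.7, -1.8]
grip_width: 0.0319
8.375 [0.5058 0.0543 0.1152] jaw yaw 7.982730336515119 xaxis [ 0.0074  0.0182 -0.9998] [ 1.2082  3.6685 -1.7621] 0.03193984024564236 [-35.6097   5.5933  28.7717 111.9791  -4.138   62.629    2.9091]
chest mm -75.21639343197403 37.09888112915937 30.173603721621674 ex [0.9909 0.1349]
```

View pics/s2c.png

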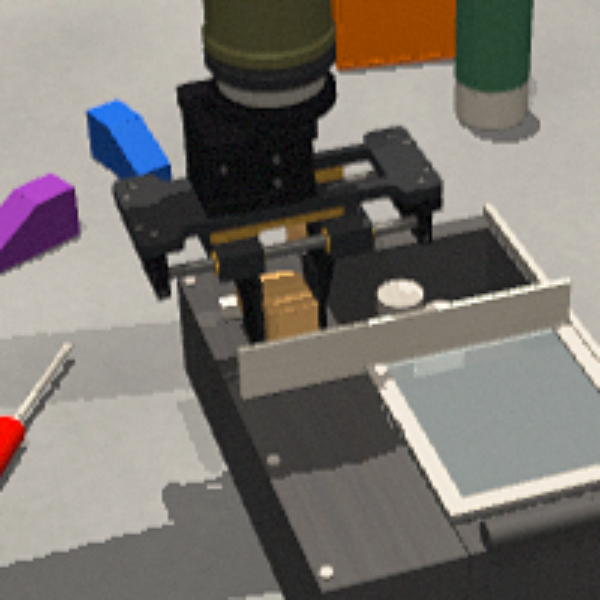

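View pics/w4.png

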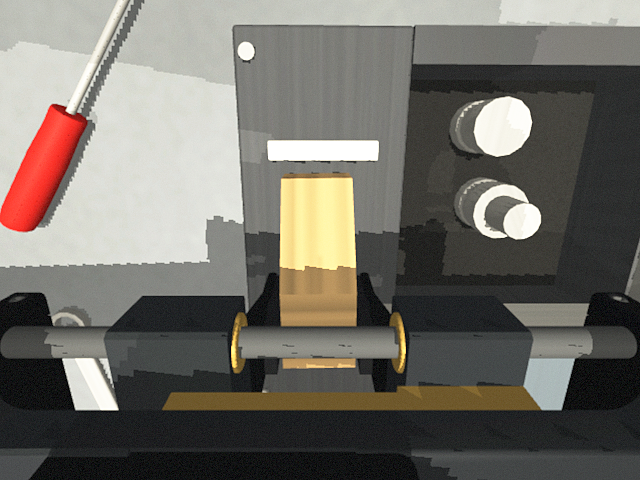

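```bash
python3 - <<'E'
from h import *
o=readout.get_obs()
C=np.array([.5853,.0277]);a=np.radians(7.75);ex=np.array([np.cos(a),np.sin(a)]);ey=np.array([-ex[1],ex[0]])
for n,u,v,z in [('bar-y top',323,160.5,.097),('bar +y',323,141,.097),('barL',267,150,.097),('barR',379,150,.097),('wedge thin bot',317,174,.102),('thin top',317,178,.12),('thL',281,178,.12),('thR',354,178,.12)]:
  d=px('wrist',(u,v),z,o)[:2]-C;print(n,d@ex*1e3,d@ey*1e3)
E
```

```text
bar-y top -72.38973912238018 102.64068951914864
bar +y -72.47282067450494 112.19072473343098
barL -100.47194175354933 107.70521583529766
barR -44.314019677055654 107.9341372022671
wedge thin bot -75.43364072998266 96.47466682937926
thin top -75.55979586420284 96.96767253177386
thL -91.6538483424579 96.91402066923222
thR -58.985825319984585 97.02292427092465
```

```bash
python3 -m pendant '{"xyz":[[0.002,0,-0.004],[0,0,-0.005],[0,0,-0.004],[0,0,0]],"turn":[0,0,0,0]}' 0 40; python3 s.py
```

```text
time_s: 8.98
tool_pos: [0.5077, 0.0547, 0.1016]
tool_rot: [151.1, 88.9, 69.1]
force: [0.7, 3.3, -2.4]
grip_width: 0.032
8.975 [0.5077 0.0547 0.1016] jaw yaw 8.04927331654951 xaxis [ 0.0069  0.0181 -0.9998] [ 0.7253  3.3001 -2.4245] 0.03201787157634862 [-35.385    6.844   28.7716 112.4885  -4.8779  61.0783   3.5973]
chest mm -73.21155287648224 37.211098596146044 16.567566121984584 ex [0.9909 0.1349]
```

```bash
python3 -m pendant '{"xyz":[[0,0,-0.0015],[0,0,-0.001],[0,0,0]],"turn":[0,0,0]}' 0 40; python3 -m pendant '{"xyz":[[0,0,-0.001],[0,0,0]],"turn":[0,0]}' 0 40;  python3 s.py
```

```text
time_s: 9.35
tool_pos: [0.5078, 0.0547, 0.0991]
tool_rot: [151.1, 88.9, 69.1]
force: [-0.2, 3.7, -1.2]
grip_width: 0.032
time_s: 9.6
tool_pos: [0.5078, 0.0547, 0.0991]
tool_rot: [152.0, 88.9, 70.1]
force: [0.1, 3.5, -2.2]
grip_width: 0.0318
9.6 [0.5078 0.0547 0.0991] jaw yaw 8.046734950789007 xaxis [ 0.0067  0.0186 -0.9998] [ 0.1365  3.5345 -2.2118] 0.03178096159034188 [-35.334    7.0368  28.7764 112.6137  -5.035   60.796    3.7382]
chest mm -73.1452464321451 37.22171585860949 14.110530281954368 ex [0.9909 0.1349]
```

```bash
python3 -m pendant '{"xyz":[[0,0,-0.002],[0,0,0],[0,0,0]],"turn":[0,0,0]}' 0 40;  python3 s.py
```

```text
time_s: 9.98
tool_pos: [0.5078, 0.0547, 0.0991]
tool_rot: [154.0, 88.8, 72.1]
force: [-1.3, 3.3, 0.4]
grip_width: 0.0315
9.975 [0.5078 0.0547 0.0991] jaw yaw 8.042530495602396 xaxis [ 0.0063  0.0196 -0.9998] [-1.3167  3.2708  0.3536] 0.031515989779991614 [-35.2956   7.0555  28.785  112.6014  -5.1165  60.8116   3.8198]
chest mm -73.13799219017899 37.245231624818615 14.072893128233744 ex [0.9909 0.1349]
```

```bash
python3 -m pendant '{"xyz":[[-0.0003,0.002,0],[-0.0003,0.002,0],[-0.0001,0.001,0],[0,0,0]],"turn":[0,0,0,0]}' 0 10;  python3 s.py
```

```text
time_s: 10.48
tool_pos: [0.5075, 0.0575, 0.0991]
tool_rot: [149.6, 89.0, 67.6]
force: [-0.7, 2.3, 2.0]
grip_width: 0.0317
10.475 [0.5075 0.0575 0.0991] jaw yaw 7.94841144424319 xaxis [ 0.0068  0.0166 -0.9998] [-0.698   2.2686  2.0303] 0.03166255832186097 [-35.5994   7.033   28.6366 112.6116  -4.8792  60.789    3.1598]
chest mm -73.08092551459411 39.97396331360049 14.072718340045782 ex [0.9909 0.1349]
```

```bash
python3 -m pendant '{"xyz":[[0,0,0],[0,0,0],[0,0,0],[0,0,0]],"turn":[0,0,0,0]}' 0.6;  python3 s.py; python3 - <<'E'
from h import *
o,im=snap('side','s3.png');o,im2=snap('wrist','w5.png')
cv2.imwrite('pics/s3c.png',cv2.resize(im[120:320,200:400,::-1],None,fx=3,fy=3))
E
```

```text
time_s: 10.98
tool_pos: [0.5075, 0.0569, 0.0985]
tool_rot: [148.0, 89.0, 66.0]
force: [-0.2, -0.1, 0.2]
grip_width: 0.0516
10.975 [0.5075 0.0569 0.0985] jaw yaw 7.946400959110009 xaxis [ 0.0069  0.0155 -0.9999] [-0.2102 -0.0695  0.2302] 0.05155717844680472 [-35.5867   7.0732  28.65   112.6517  -4.8379  60.7155   3.1668]
chest mm -73.14473132955465 39.42160458007056 13.450748311078144 ex [0.9909 0.1349]
```

View pics/s3c.png

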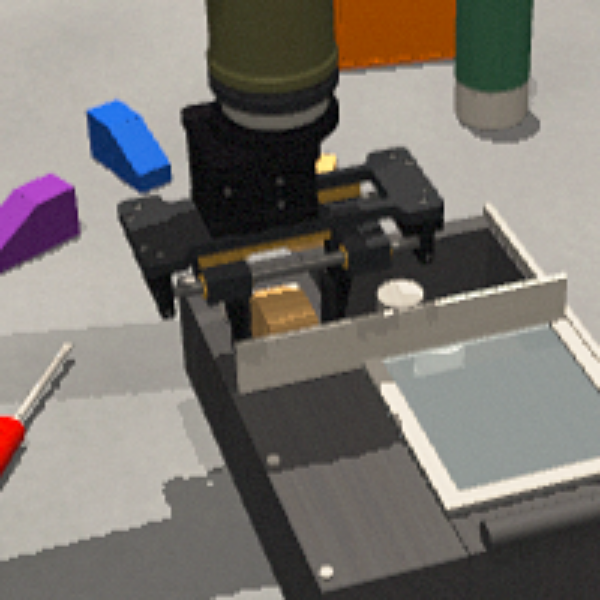

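View pics/w5.png

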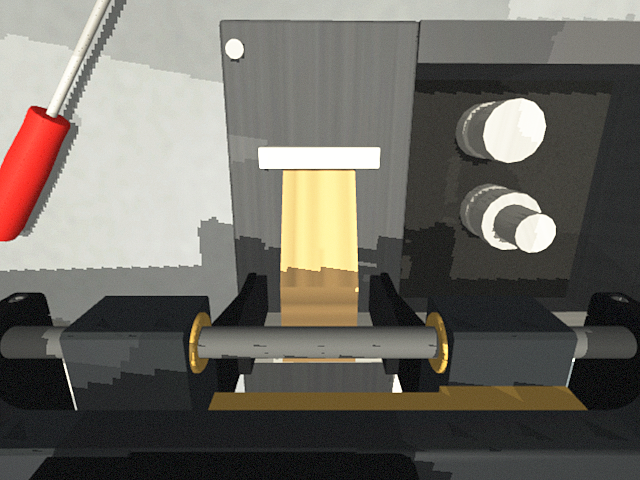

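```bash
python3 -m pendant '{"xyz":[[0,0,0.02],[0,0,0.04],[0,0,0.04],[0,0,0.02],[0,0,0],[0,0,0]],"turn":[0,0,0,0,0,0]}' 0.6;  python3 s.py; python3 - <<'E'
from h import *
o,im=snap('wrist','w6.png')
cv2.imwrite('pics/w6.png',im[:,:,::-1])
for d in pinpoint('wrist','piston'): print(d['score'],w('wrist',d['at'],o))
E
```

```text
time_s: 11.82
tool_pos: [0.5059, 0.0565, 0.2204]
tool_rot: [155.1, 89.1, 73.1]
force: [-0.8, -0.3, 0.5]
grip_width: 0.0523
11.825 [0.5059 0.0565 0.2204] jaw yaw 7.932864098074585 xaxis [ 0.0045  0.0147 -0.9999] [-0.8251 -0.2598  0.5063] 0.0522928823555565 [-36.9055   0.291   28.4277 104.2237  -0.9649  75.1453  -0.2988]
chest mm -74.7525914502357 39.208944756637166 135.37587460318758 ex [0.9909 0.1349]
0.78 [0.6205 0.1008 0.0213]
```

View pics/w6.png

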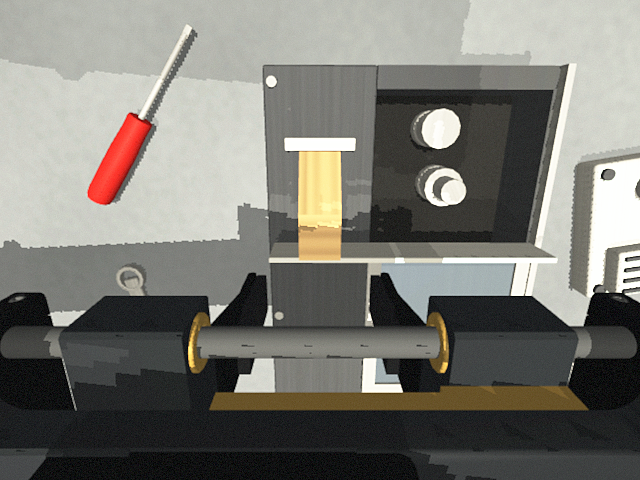

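```bash
python3 - <<'E'
from h import *
o=readout.get_obs()
im=cv2.imread('pics/w6.png');cv2.imwrite('pics/w6c.png',cv2.resize(im[90:265,370:560],None,fx=4,fy=4))
C=np.array([.5853,.0277]);a=np.radians(7.75);ex=np.array([np.cos(a),np.sin(a)]);ey=np.array([-ex[1],ex[0]])
for n,u,v,z in [('stem',453.5,190.5,.083),('drum',441,128,.065),('flange top',320,260,.125),('open +y -x',374,90,.085),('open +x+y',553,90,.085)]:
  q=px('wrist',(u,v),z,o)[:2];d=q-C;print(n,q,d@ex*1e3,d@ey*1e3)
E
```

```text
stem [0.6183 0.1015] 42.612128889942305 68.66638864033654
drum [0.6014 0.1511] 32.61976927424153 120.05188177401703
flange top [0.5108 0.0387] -72.3334067403583 20.970670759179296
open +y -x [0.5355 0.1709] -30.02952128383545 148.6322592227578
open +x+y [0.6755 0.1906] 111.38582506041237 149.19504853967874
```

View pics/w6c.png

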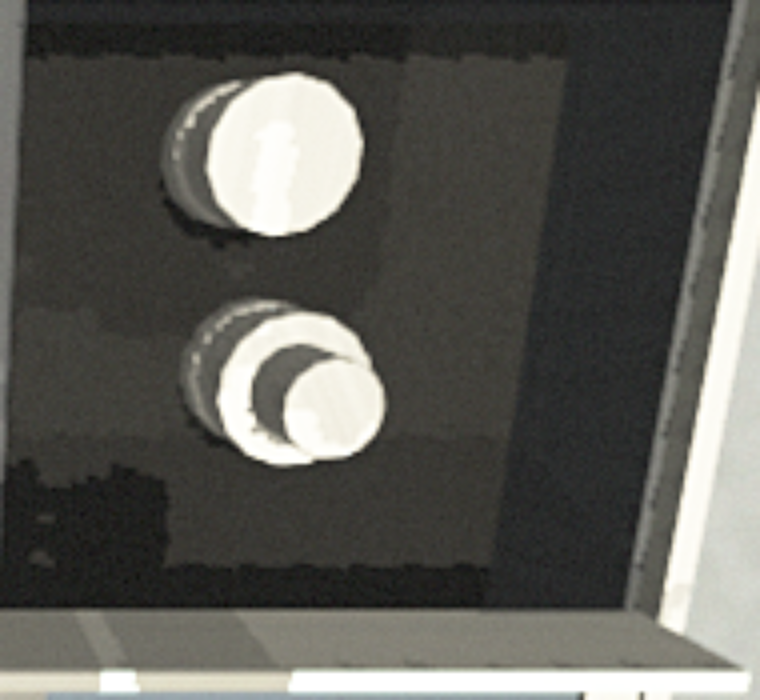

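```bash
python3 -m pendant '{"xyz":[[0.015,0.006,0],[0.03,0.012,0],[0.03,0.012,0],[0.025,0.009,0],[0.012,0.005,0],[0,0,-0.02],[0,0,-0.03],[0,0,-0.02],[0,0,0],[0,0,0]],"turn":[0,0,0,0,0,0,0,0,0,0]}' 0.6;  python3 s.py
```

```text
time_s: 13.18
tool_pos: [0.612, 0.0985, 0.1362]
tool_rot: [-133.1, 89.0, 144.7]
force: [-0.4, -0.6, -0.9]
grip_width: 0.0522
13.175 [0.612  0.0985 0.1362] jaw yaw 7.7927166806624495 xaxis [-0.0141  0.01   -0.9999] [-0.3732 -0.6234 -0.9273] 0.05217121027023405 [-34.179   19.6638  28.3564  94.1988 -10.545   69.4063   4.4193]
chest mm 36.03818979707681 66.57348161776764 51.166932283686975 ex [0.9909 0.1349]
```

```bash
python3 -m pendant '{"xyz":[[0.003,0.001,0],[0.003,0.001,-0.01],[0,0,-0.02],[0,0,-0.02],[0,0,-0.015],[0,0,0],[0,0,0]],"turn":[0,0,0,0,0,0,0]}' 0.6;  python3 s.py;  python3 - <<'E'
from h import *
o,im=snap('wrist','w7.png')
E
```

```text
time_s: 14.05
tool_pos: [0.6185, 0.1006, 0.0675]
tool_rot: [-137.2, 89.1, 140.6]
force: [0.5, -0.2, 0.3]
grip_width: 0.0524
14.05 [0.6185 0.1006 0.0675] jaw yaw 7.795149762329429 xaxis [-0.0126  0.0104 -0.9999] [ 0.4713 -0.1575  0.3204] 0.0524082337933939 [-33.0453  24.2458  27.2681  96.8617 -13.0152  62.5841   6.1192]
chest mm 42.77599125666767 67.75509388165696 -17.452693818336428 ex [0.9909 0.1349]
```

View pics/w7.png

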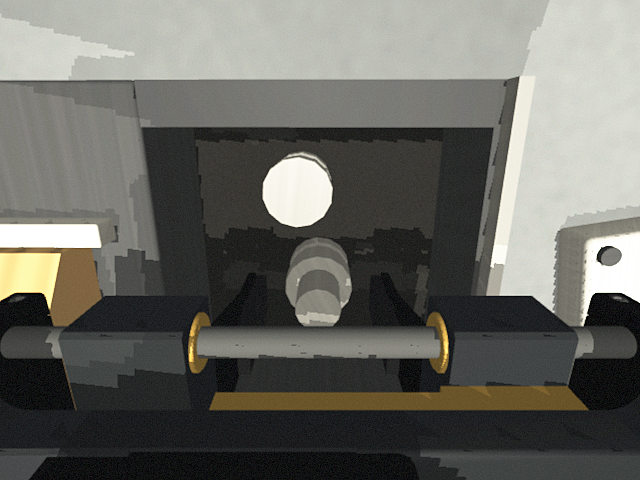

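```bash
python3 -m pendant '{"xyz":[[0,0,-0.0045],[0,0,0]],"turn":[0,0]}' 0.6; python3 -m pendant '{"xyz":[[0,0,0],[0,0,0],[0,0,0],[0,0,0],[0,0,0],[0,0,0]],"turn":[0,0,0,0,0,0]}' 0 25; python3 s.py
```

```text
time_s: 14.35
tool_pos: [0.6192, 0.1008, 0.0639]
tool_rot: [-143.5, 89.1, 134.3]
force: [0.9, 0.4, 0.5]
grip_width: 0.0519
time_s: 15.1
tool_pos: [0.6197, 0.1009, 0.0647]
tool_rot: [-147.9, 89.1, 129.9]
force: [0.9, 0.5, -0.5]
grip_width: 0.0206
15.1 [0.6197 0.1009 0.0647] jaw yaw 7.797877677034443 xaxis [-0.0096  0.0115 -0.9999] [ 0.8751  0.4723 -0.4676] 0.02062817866456331 [-32.9723  24.4228  27.199   96.985  -13.1744  62.123    6.2355]
chest mm 43.94894368241621 67.87921404344566 -20.309598855971515 ex [0.9909 0.1349]
```

```bash
python3 -m pendant '{"xyz":[[0,0,0.015],[0,0,0.03],[0,0,0.035],[0,0,0.035],[0,0,0.03],[0,0,0.01],[0,0,0],[0,0,0]],"turn":[0,0,0,0,0,0,0,0]}' 0 35;  python3 s.py;  python3 - <<'E'
from h import *
o,im=snap('wrist','w8.png')
E
```

```text
time_s: 16.1
tool_pos: [0.618, 0.1, 0.2271]
tool_rot: [-144.9, 89.1, 132.8]
force: [0.7, 0.5, -1.9]
grip_width: 0.0203
16.1 [0.618  0.1    0.2271] jaw yaw 7.743547439320849 xaxis [-0.0104  0.0112 -0.9999] [ 0.7252  0.4703 -1.9051] 0.020259057927035362 [-34.7218  16.766   29.2344  86.9921  -8.9722  78.9361   3.0171]
chest mm 42.137706003331466 67.21736840789848 142.05736029428647 ex [0.9909 0.1349]
```

View pics/w8.png

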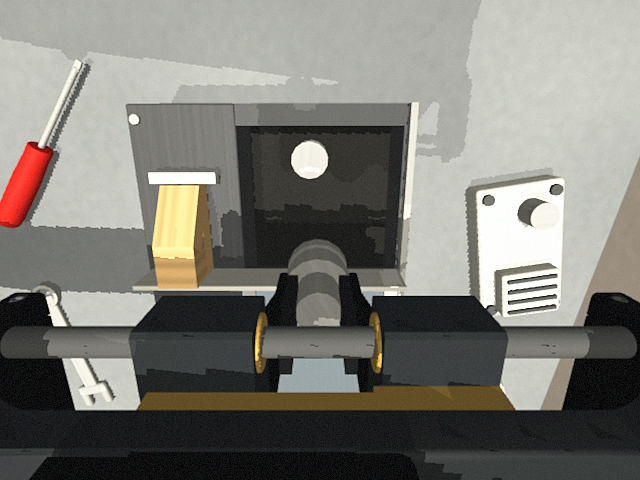

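```bash
python3 -m pendant '{"xyz":[[-0.004,-0.015,0],[-0.008,-0.03,0],[-0.01,-0.04,0],[-0.01,-0.04,0],[-0.01,-0.04,0],[-0.01,-0.04,0],[-0.01,-0.04,0],[-0.01,-0.04,0],[-0.01,-0.04,0],[-0.008,-0.03,0]],"turn":[0,0,0,0,0,0,0,0,0,0]}'; python3 -m pendant '{"xyz":[[-0.009,-0.035,0],[-0.008,-0.03,0],[-0.004,-0.015,0],[0,0,0],[0,0,0]],"turn":[0,0,0,0,0]}';  python3 s.py
```

```text
time_s: 17.4
tool_pos: [0.5136, -0.2727, 0.2181]
tool_rot: [-114.8, 88.4, 162.8]
force: [0.1, -0.5, -0.9]
grip_width: 0.0207
time_s: 18.02
tool_pos: [0.4854, -0.3589, 0.2154]
tool_rot: [-114.8, 88.1, 162.3]
force: [0.5, -0.6, -1.5]
grip_width: 0.0202
18.025 [ 0.4854 -0.3589  0.2154] jaw yaw 7.0953066399084115 xaxis [-0.0315  0.0101 -0.9995] [ 0.5246 -0.6123 -1.5399] 0.020163265581842983 [ -2.2405  17.5016  44.2967  90.4106 -11.5992  78.8784  50.4135]
chest mm -151.09582216145657 -369.5845292617976 130.44465398491369 ex [0.9909 0.1349]
```

```bash
python3 -m pendant '{"xyz":[[0.006,-0.006,-0.02],[0.006,-0.006,-0.03],[0,0,-0.03],[0,0,-0.01],[0,0,0],[0,0,0]],"turn":[0,0,0,0,0,0]}';  python3 s.py;  python3 - <<'E'
from h import *
o,im=snap('wrist','w9.png')
E
```

```text
time_s: 18.77
tool_pos: [0.5024, -0.3654, 0.119]
tool_rot: [-120.0, 88.1, 157.6]
force: [0.4, -0.3, -1.3]
grip_width: 0.0207
18.775 [ 0.5024 -0.3654  0.119 ] jaw yaw 7.699026828375513 xaxis [-0.031   0.0127 -0.9994] [ 0.3598 -0.2969 -1.2539] 0.02066204044170512 [  0.3741  24.3325  42.0949  94.2659 -16.4822  69.8727  53.8475]
chest mm -135.13496645215858 -378.31774145575145 33.97988992337436 ex [0.9909 0.1349]
```

View pics/w9.png

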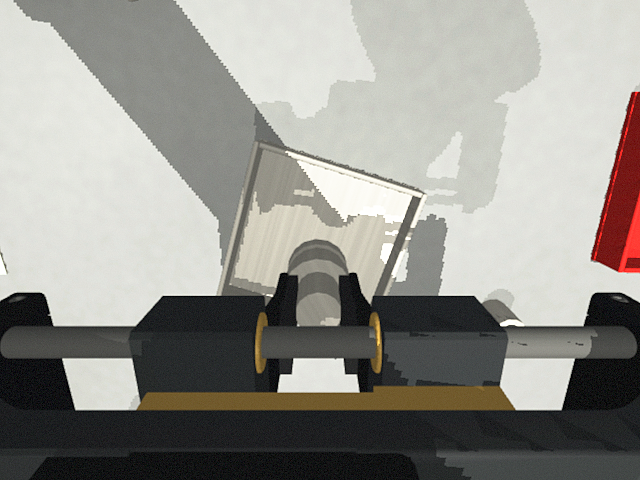

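```bash
python3 -m pendant '{"xyz":[[-0.003,-0.003,-0.015],[0,-0.002,-0.025],[0,0,-0.015],[0,0,-0.005],[0,0,0],[0,0,0]],"turn":[0,0,0,0,0,0]}';  python3 s.py
```

```text
time_s: 19.58
tool_pos: [0.5003, -0.3723, 0.0591]
tool_rot: [-119.3, 88.4, 158.3]
force: [-0.6, -0.6, -0.4]
grip_width: 0.0205
19.575 [ 0.5003 -0.3723  0.0591] jaw yaw 7.668780469658634 xaxis [-0.0257  0.0102 -0.9996] [-0.562  -0.6384 -0.3798] 0.020456627122976287 [  2.3627  27.9988  40.536   97.1675 -19.3362  63.7512  56.3745]
chest mm -138.18188896280628 -384.9251718660342 -25.919384575104928 ex [0.9909 0.1349]
```

```bash
python3 -m pendant '{"xyz":[[0,0,-0.006],[0,0,-0.005],[0,0,0]],"turn":[0,0,0]}';  python3 -m pendant '{"xyz":[[0,0,-0.002],[0,0,-0.002],[0,0,0]],"turn":[0,0,0]}'; python3 s.py
```

```text
time_s: 19.95
tool_pos: [0.5011, -0.3726, 0.0484]
tool_rot: [-119.2, 88.5, 158.5]
force: [0.6, 0.6, -2.2]
grip_width: 0.0201
time_s: 20.32
tool_pos: [0.5011, -0.3727, 0.0443]
tool_rot: [-119.1, 88.5, 158.6]
force: [-0.5, 0.1, -1.3]
grip_width: 0.0203
20.325 [ 0.5011 -0.3727  0.0443] jaw yaw 7.689308106674535 xaxis [-0.0237  0.0093 -0.9997] [-0.4946  0.0927 -1.3463] 0.02034103148205684 [  2.7823  28.9909  40.0216  97.7429 -20.1095  62.2375  56.8905]
chest mm -137.3755094917785 -385.3632398332933 -40.7462321643314 ex [0.9909 0.1349]
```

```bash
python3 -m pendant '{"xyz":[[0,0,-0.0015],[0,0,0]],"turn":[0,0]}';  python3 -m pendant '{"xyz":[[0,0,-0.0015],[0,0,0]],"turn":[0,0]}'; python3 s.py
```

```text
time_s: 20.58
tool_pos: [0.5014, -0.3733, 0.044]
tool_rot: [-118.6, 88.6, 159.1]
force: [-0.2, -0.3, -1.3]
grip_width: 0.0211
time_s: 20.82
tool_pos: [0.5017, -0.3739, 0.0439]
tool_rot: [-118.7, 88.7, 159.0]
force: [0.3, 0.7, -0.9]
grip_width: 0.0202
20.825 [ 0.5017 -0.3739  0.0439] jaw yaw 7.670699042840196 xaxis [-0.0216  0.0083 -0.9997] [ 0.3026  0.7008 -0.9351] 0.02016769583094238 [  2.8897  29.0527  39.9997  97.7012 -20.2039  62.1012  56.9931]
chest mm -136.96126582413217 -386.67266515944897 -41.09509487785023 ex [0.9909 0.1349]
```

Edge contact reached (z stopped at 44 mm as predicted). Release gently, then rise.

```bash
python3 -m pendant '{"xyz":[[0,0,0],[0,0,0],[0,0,0],[0,0,0]],"turn":[0,0,0,0]}' 0.55; python3 s.py; python3 -m pendant '{"xyz":[[0,0,0.01],[0,0,0.03],[0,0,0.04],[0,0,0.04],[0,0,0.03],[0,0,0],[0,0,0]],"turn":[0,0,0,0,0,0,0]}'; python3 - <<'E'
from h import *
o,im=snap('wrist','w10.png');o,im=snap('side','s10.png');o,im=snap('top','t10.png');print(readout.get_obs())
E
```

```text
time_s: 21.32
tool_pos: [0.5018, -0.3738, 0.0433]
tool_rot: [-118.0, 88.7, 159.7]
force: [0.3, -0.2, 0.3]
grip_width: 0.0466
21.325 [ 0.5018 -0.3738  0.0433] jaw yaw 7.68461585960166 xaxis [-0.0218  0.008  -0.9997] [ 0.3148 -0.2327  0.3025] 0.04663907739003988 [  2.8834  29.0933  39.9811  97.7242 -20.216   62.0404  56.9972]
chest mm -136.86905620949605 -386.585827189316 -41.690227829489345 ex [0.9909 0.1349]
time_s: 22.2
tool_pos: [0.5008, -0.3739, 0.2006]
tool_rot: [-117.3, 88.8, 160.3]
force: [0.0, 0.6, -0.2]
grip_width: 0.0475
{'time_s': 22.35, 'qpos': array([ -0.2509,  20.5865,  43.8471,  88.975 , -13.9297,  77.4897,
        52.6968]), 'joint_velocities': array([ 0.068 ,  0.3177, -0.1107,  0.1499, -0.0127,  0.0582,  0.0294]), 'effort': array([  0.0355, -41.294 ,   8.1292, -30.1729,   0.0503,   0.1749,
         0.0008]), 'tool_pos': array([ 0.5006, -0.3738,  0.1999]), 'tool_rot': array([-116.9426,   88.6809,  160.6673]), 'force': array([-0.1252, -0.4018,  0.1761]), 'wrist_torque': array([-0.0851,  0.0091, -0.0121]), 'grip_width': 0.047759012558557634}
```

View pics/w10.png

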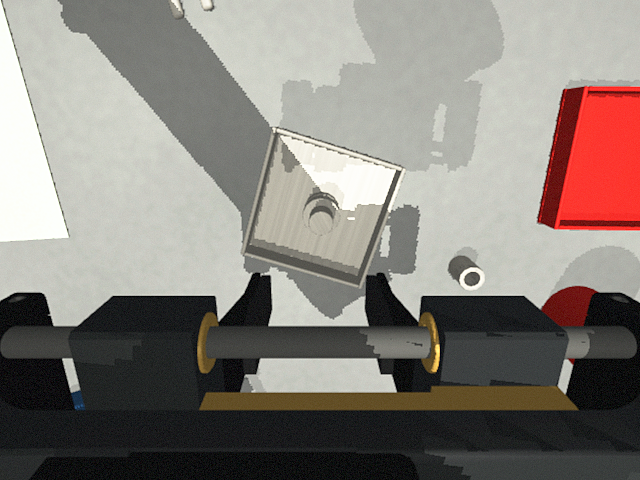

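View pics/s10.png

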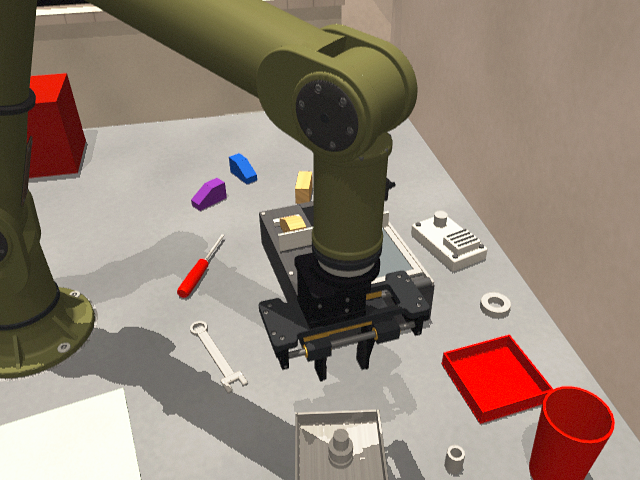

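View pics/t10.png

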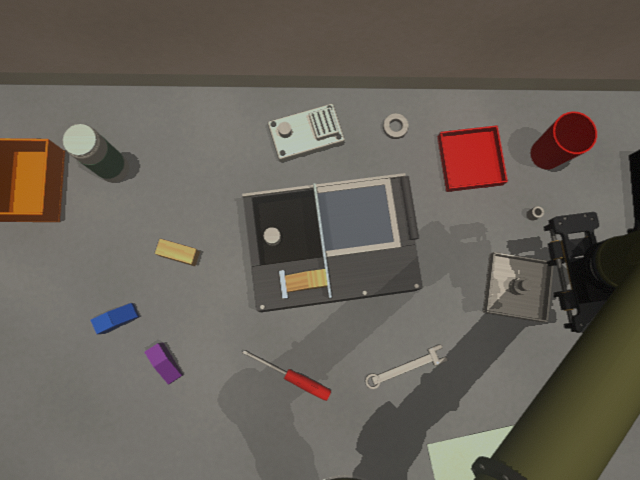

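The piston stands upright at top (518,285), inside the steel tray. The wedge lies between the stop bar at (283,284) and the flange at (325,255), the hatch is open, the drum is untouched, and the gripper is clear of everything.

```bash
python3 -c "
from cell import sign_off
print(sign_off())"
```

```text
the job is handed in; nothing more can be done
None
```

The job is done and handed in at about 22.4 s of the 51 s allowed. I used the wedge to push the hatch open by its flange, then lowered it flat on the ledge against the stop bar and let go. The hatch has stayed propped since. I then lifted the piston out by its stem and stood it upright in the steel tray.

The last pictures from all three cameras were taken before hand-in. They show the piston upright near the middle of the tray, the wedge lying between bar and flange with the hatch open, and the drum still in the chest. The gripper was clear of everything. The largest wrist force component I read was about 4 N.

Some readings disagreed or drifted:
- **Position estimates:** the first wrist-camera reading of the wedge was up to 7 mm off the top camera because the arm was still swaying. Repeated once the arm had settled, it agreed to about 3 mm.
- **Wedge sideways position:** the wrist camera put the stop bar about 2.5 mm from where my chest estimate had it. I moved the wedge 2 mm towards it before lowering, so it lies within a few millimetres of the nominal x.
- **Tool tilt:** it drifted to between 1 and 2 degrees. The piston touched down very slightly tilted and stood upright once released.

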